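# Slide the throwing rib out over the edge of the plaster bat

### The job

The wooden throwing rib lies flat on the plaster bat, where wet fingers cannot get under it. Without picking it up, slide it along the bat with the fingertips until its right-hand end sticks out about 35 mm over the bat's right-hand edge, square to that edge, and leave it lying flat there. Leave the ring cutter, the wooden stamp and the rubber kidney where they are.

Things in the scene. Friction and masses are not known exactly. Their poses are not given: they have to be found in the camera images.
- bat: fixed off-white plaster bat (a flat slab) on two wooden battens, 160 mm along its x, 280 mm along its y; flat top 40 mm above the worktop. Origin on the worktop under its centre; z up, its -y side is the edge on the robot's right; the bat may be turned by up to 9 degrees.
- bat_edge (a point): middle of the top of the bat's right-hand edge; axes as those of the bat, so -y points square out over the edge
- wood_rib: loose light-wooden throwing rib, a plate 109 mm long (its y), 58 mm wide (x), 8 mm thick, 30 g, one long side straight, the other with cut corners; flat on the bat. Origin mid underside, z up; its y is within 20 degrees of the bat's y. It slides if pushed, or pressed from above and dragged: the pads grip it better than the plaster does. It tips off if half hangs out
- rib_end (a point): middle of the right-hand (-y) end of the rib, 54.5 mm from its middle and at mid thickness; axes as those of the rib
- ring_cutter: loose round metal ring cutter, 47 mm across, 18 mm high, standing on the left end of the bat; origin at the centre of its underside; to be left alone
- wood_stamp: loose upright turned wooden stamp, 33 mm across, 62 mm high, on the worktop to the left of the bat; origin at the centre of its underside; to be left alone
- rubber_kidney: loose flat red rubber kidney, 52 x 100 x 8 mm, on the worktop to the right of the bat; origin at the centre of its underside; to be left alone

How it is judged:
At the end, for the whole second after the job is handed in: The rib lies still and flat on the bat, its right-hand end 26 to 44 mm past the right-hand edge, within 10 degrees of square to it, its middle within 60 mm of the bat's centre line (not round a corner); ring cutter, stamp and kidney within 15 mm of where they stood (y of rib_end in the frame of bat_edge between -0.044 and -0.026 m and x of wood_rib in the frame of bat between -0.06 and 0.06 m and angle between the y axis of wood_rib and the y axis of bat, either way round below 0.18 rad and angle between wood_rib's own z axis and vertical below 0.06 rad and height (world z) of wood_rib between 0.037 and 0.044 m and linear speed of wood_rib below 0.01 m/s and distance of each of ring_cutter, wood_stamp, rubber_kidney from where it was at the start of the episode below 0.015 m); the robot touches nothing.
It fails at once if the rib is lifted: its middle rises more than 12 mm off the bat (height (world z) of wood_rib above 0.052 m).
It fails at once if the rib falls off the bat (height (world z) of wood_rib below 0.03 m).
It fails at once if the rib is tipped up by more than 17 degrees (angle between wood_rib's own z axis and vertical above 0.3 rad).
It fails at once if the ring cutter, stamp or kidney is shifted or lifted by more than 20 mm (distance of any of ring_cutter, wood_stamp, rubber_kidney from where it was at the start of the episode above 0.02 m).
It also fails if it takes over 38 s, if anything falls off the work surface, if the arm or the gripper's body presses on something with over 40 N, if the wrist force passes 120 N, or if a joint passes its speed limit or range.

### The arm

A 7-joint arm with a two-finger parallel gripper is mounted at the origin on a cart in front of the work surface, level with it; the furniture and walls round the work are solid. World frame = base frame: x ahead of the robot, y to its left, z up, the work surface at z = 0. Lengths are in m, angles in rad, forces in N, time in s.
With the tool pointing down it reaches from about 0.4 to 0.85 m from the base axis. Payload 4.5 kg.
Tool frame: the origin (TCP) lies at the very end of the fingers, on their centre line; the grasp point (between the pads) lies 19 mm behind it (tcp_to_grasp is the z of the grasp point in the tool frame, in m); z points along the fingers, y is the line along which they close (so a half turn about z gives the same grasp; the last joint's range is limited). The gripper opens to 88 mm and grips with 3 to 60 N. Pads are 18 mm wide; open, the fingers measure 123 mm over their backs; the gripper's body (75 mm by 187 mm) begins 45 mm behind the grasp point.
Start: joints at [1.379, 0.689, -0.195, 1.565, 0.157, 0.902, -0.215], TCP at [0.14, -0.609, 0.239] pointing down, gripper open.
Joint ranges: [-3.01, 3.01], [-0.46, 2.08], [-1.47, 1.51], [0.13, 2.56], [-1, 4.14], [0.04, 2.09], [-2.66, 2.66]. Speed limits (rad/s): [2.57, 2.57, 3.14, 3.14, 3.14, 3.14, 3.14].

### API

Orientations are given as a unit quaternion [x, y, z, w].
In Python, from plant import * gives the robot as it stands. The module is installed in compiled form; this text tells all that it offers.
- The arm moves only by the shell command python3 -m jog 'ROWS' [OPENING] [FORCE]. ROWS is JSON, a list that holds one entry, the list of rows, each a list of 6 numbers: the shift along the tool's x, y, z in m, then the turn, a rotation vector about the tool's x, y, z in rad. In form: [[[dx, dy, dz, ax, ay, az], ...]]. A call has 1 to 12 rows; each row shifts and turns the commanded pose from where the row before left it, along the tool's axes as they then stand; what a row does not reach is not made up. A row lasts 1/8 s, in which the tool goes at most 62.5 mm and 10.7 degrees, less where a joint would pass 70% of its speed; a pose out of reach is approached as far as the arm can. A call with a gripper value outside its range is refused whole. OPENING is the finger opening in m, from 0 to 0.0881, set as the call begins (- or left out, the last holds). The fingers move at their own pace and stop on an object; FORCE is the grip in N (left out, the last holds). Time passes only in rows, so rows that do not move let the fingers close. It gives the time, the measured TCP pose, the force, the opening and the grip force at its end, in the units of the state.
- get_state(): the state, without advancing time (a new reading comes with each control period).
- snapshot(name): name is "side" or "top"; returns a dict with "frame" (400x640x3 uint8, red, green, blue), "mtx" (3x3 intrinsics, pixels), "xyz" and "orientation" of the camera in the world. Camera axes: x right, y down, z forward; pixel columns grow to the right and rows downward; lengths in m; the calibration is good to about 2 mm. A picture is of the moment at which its call begins. There is no depth.
- finish_job(): hands the job in; it is judged then, once.
The state is a dict: "clock": time; "q": joint angles; "qd": joint speeds; "joint_torque": joint torques, N m; "tool_pos": TCP position; "eef_rot": TCP orientation; "contact_force": force on the tool from outside, world axes, zero at the start; "moment": the same for the moment, N m; "opening": opening from 0.0 (shut) to 1.0 (fully open); "finger_force": force on a finger pad.
Only numpy, scipy, OpenCV 4.12 (cv2) and the standard library are available. Lean on these libraries where they do the work, as an engineer would, in place of code of your own. Each camera call takes 0.05 s, during which the arm holds its last target. There are 200 camera calls.

## Working session

There is one attempt and no reset: what is moved stays moved. The work goes in short steps, Python scripts to look and compute and a shell command to move; the robot and the scene stay as the last step left them, time stands still between calls to the robot, and variables do not carry over. Pictures are saved under pics/ and viewed, at most 10 in all, crops included, and the job is handed in when it is done.

```bash
mkdir -p pics
cat > h.py <<'E'
from plant import *
import numpy as np, cv2
from scipy.spatial.transform import Rotation as R
def snap(n,f):
    s=snapshot(n); cv2.imwrite(f,s["frame"][:,:,::-1]); return s
def px2w(s,uv,z):
    uv=np.atleast_2d(uv).astype(float)
    d=np.c_[uv,np.ones(len(uv))]@np.linalg.inv(s["mtx"]).T
    d=R.from_quat(s["orientation"]).apply(d) if np.size(s["orientation"])==4 else d@np.array(s["orientation"]).T
    o=np.array(s["xyz"]); return o+d*((z-o[2])/d[:,2])[:,None]
E
python3 - <<'E'
from h import *
import pickle
for n in("top","side"):
    s=snap(n,f"pics/{n}0.png"); pickle.dump(s,open(n+"0.pkl","wb")); print(n,s["xyz"],s["orientation"],s["mtx"])
st=get_state();print(st)
E
```

```text
top [0.29264633 0.04374926 1.19082423] [-0.69717142  0.71349165 -0.05261174  0.04597476] [[414.95455573   0.         322.82970414]
 [  0.         414.95455573 195.21422433]
 [  0.           0.           1.        ]]
side [0.49571578 0.84671333 0.41464296] [ 0.0404189   0.83490808 -0.5484339  -0.02269499] [[370.30362159   0.         319.03803223]
 [  0.         370.30362159 201.71557265]
 [  0.           0.           1.        ]]
{'clock': 0.1, 'q': array([ 1.37880432,  0.68987775, -0.19449965,  1.56620029,  0.15731518,
        0.90250584, -0.21508541]), 'qd': array([-0.00043391,  0.00089355, -0.00068838, -0.00332332, -0.00038693,
        0.00017383, -0.00045906]), 'joint_torque': array([-1.85681900e-03, -5.28503358e+01, -1.27080739e+00, -1.53837758e+01,
       -5.25011017e-02,  2.05159413e-03,  3.35426773e-05]), 'tool_pos': array([ 0.13974476, -0.60861579,  0.23801427]), 'eef_rot': array([ 9.93629206e-01,  1.12695879e-01, -1.60915547e-04, -7.84023812e-04]), 'contact_force': array([ 0.67235604, -0.12981279, -0.36750554]), 'moment': array([ 0.02732262, -0.01138199,  0.03482122]), 'finger_force': 0.0, 'opening': 1.0042219431543347}
```

View pics/top0.png

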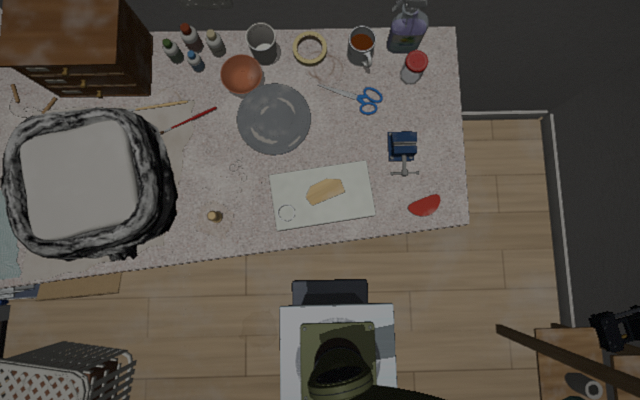

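View pics/side0.png

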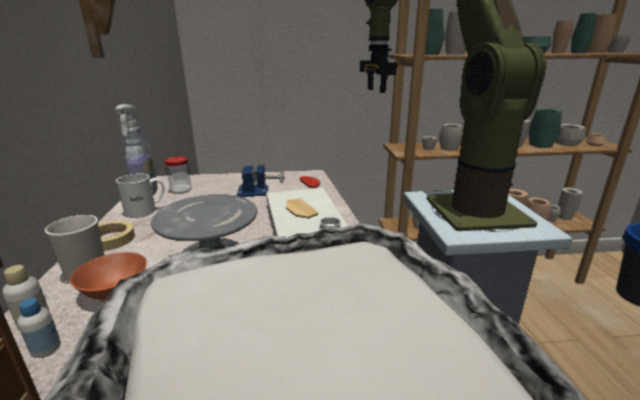

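The top view shows the bat at columns 270–374, rows 163–229, the rib around (325,191) and the ring at (287,213). The kidney is at (425,205), the stamp at (213,216) and a vise at (403,150). The side view is of little use for the rib. Next I'll measure the outlines.

```bash
cat >> h.py <<'E'
def measure(s):
    im=s["frame"].astype(int); sat=im.max(2)-im.min(2)
    v=im.max(2); box=np.zeros(v.shape,bool); box[155:235,262:400]=1
    rib=(box&(im[:,:,0]-im[:,:,2]>45)&(im[:,:,1]>im[:,:,2]+15)).astype(np.uint8)
    n,l,st,c=cv2.connectedComponentsWithStats(rib); k=1+np.argmax(st[1:,4]); rib=(l==k).astype(np.uint8)
    cn=max(cv2.findContours(rib,0,1)[0],key=cv2.contourArea)[:,0]
    return cn
def rect(P):
    (c,wh,a)=cv2.minAreaRect((P[:,:2]*1000).astype(np.float32)); 
    return np.array(c)/1000,np.array(wh),a
E
python3 - <<'E'
from h import *
import pickle
s=pickle.load(open("top0.pkl","rb"))
cn=measure(s);print(rect(px2w(s,cn,.048)))
im=s["frame"];print(im[180,290],im[160,320],im[232,320],im[190,325])
c=cv2.resize(im[150:240,255:445],None,fx=4,fy=4,interpolation=cv2.INTER_CUBIC)[:,:,::-1].copy()
cv2.polylines(c,[((cn-[255,150])*4+2).astype(np.int32)],True,(255,0,0),1)
cv2.imwrite("pics/c0.png",c)
E
```

```text
(array([0.4694678 , 0.02817627]), array([ 46.46326065, 102.54305267]), 25.609586715698242)
[145 146 140] [134 129 124] [135 130 126] [136 118  87]
```

View pics/c0.png

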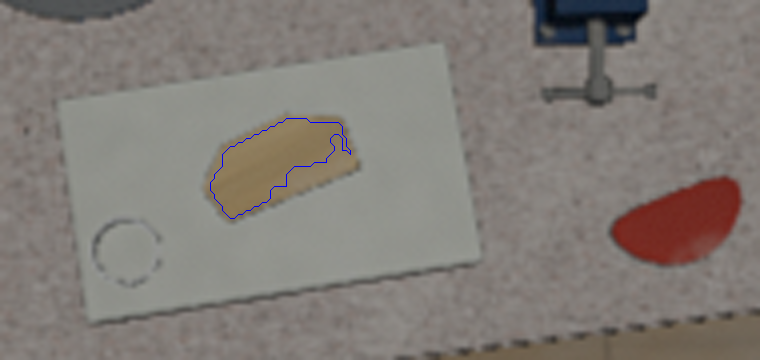

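The crop shows the bat corners at (58,100), (443,44), (480,263) and (93,322). The rib's straight side runs from (232,220) to (360,167), facing the robot, and the colour threshold is too tight. I'll lower it.

```bash
sed -i 's/>45/>20/; s/+15)/+8)/' h.py
python3 - <<'E'
from h import *
import pickle
s=pickle.load(open("top0.pkl","rb"))
cn=measure(s);P=px2w(s,cn,.048)
print("rib",rect(P),len(cn)); 
c=np.array([[58,100],[443,44],[480,263],[93,322]])
B=px2w(s,(c-1.5)/4+[255,150],.04);print(B[:,:2],[np.linalg.norm(B[i]-B[i-1]) for i in range(4)])
cen=B.mean(0)[:2]; y=(B[0]+B[3]-B[1]-B[2])[:2]; y/=np.linalg.norm(y); yaw=np.arctan2(-y[0],y[1]); x=np.array([y[1],-y[0]])
print("bat",cen,np.degrees(yaw)," edge",cen-.14*y)
np.save("bat.npy",[cen[0],cen[1],yaw])
r=rect(P)[0]-cen; print("rib in bat",r@x,r@y)
print("rib corners",cv2.boxPoints(cv2.minAreaRect((P[:,:2]*1000).astype(np.float32))))
K=px2w(s,np.array([[611,230],[740,180],[670,264]])/4+[255,150],.008);print("kidney",K)
V=px2w(s,np.array([[545,95],[655,92],[600,105]])/4+[255,150],.05);print("vise",V)
print("stamp",px2w(s,[[213,216]],.06),"ring",px2w(s,[[127/4+255,252/4+150]],.058))
st=get_state();T=R.from_quat(st["eef_rot"]).as_matrix();print(T)
E
```

```text
rib (array([0.4687019 , 0.02853481]), array([ 54.56354141, 106.36140442]), 21.473800659179688) 91
[[ 0.51612842  0.18089118]
 [ 0.55045989 -0.09198807]
 [ 0.3942165  -0.11184704]
 [ 0.35948138  0.15760897]] [np.float64(0.15836778136439364), np.float64(0.2750304282262587), np.float64(0.15750039825604356), np.float64(0.2716856055635437)]
bat [0.45507155 0.03366626] 7.257571144476262  edge [ 0.47275775 -0.1052121 ]
rib in bat 0.01287290044861783 -0.006812256519373906
rib corners [[423.84573   68.03679 ]
 [462.78207  -30.941551]
 [513.5581   -10.967163]
 [474.62173   88.01118 ]]
kidney [[ 0.41751702 -0.21228511  0.008     ]
 [ 0.45162471 -0.30735281  0.008     ]
 [ 0.3920944  -0.25330637  0.008     ]]
vise [[ 0.50909623 -0.16188611  0.05      ]
 [ 0.50952127 -0.23913954  0.05      ]
 [ 0.50113007 -0.20007802  0.05      ]]
stamp [[0.40087753 0.33203498 0.06      ]] ring [[0.40467995 0.13114643 0.058     ]]
[[ 9.74599226e-01  2.23955581e-01 -4.96493280e-04]
 [ 2.23956086e-01 -9.74598048e-01  1.52178888e-03]
 [-1.43068269e-04 -1.59432695e-03 -9.99998719e-01]]
```

The sizes agree with the given ones to a few mm. The bat is yawed 7.3° with its edge at y≈-0.104, and the rib is yawed 21.5° at (0.469,0.0285). My plan is to press 10 mm left of the rib's middle with the fingers 20 mm apart along the rib, drag about 114 mm and turn -14°.

```bash
python3 -m jog '[[[0.048,-0.018,0,0,0,0],[0.048,-0.018,0,0,0,0],[0.048,-0.018,0,0,0,0],[0.048,-0.018,0,0,0,0],[0.048,-0.018,0,0,0,0],[0.048,-0.018,0,0,0,0],[0.048,-0.018,0,0,0,0],[0.014,-0.048,0,0,0,0],[0.014,-0.048,0,0,0,0],[0.014,-0.048,0,0,0,0],[0.014,-0.048,0,0,0,0],[0.014,-0.048,0,0,0,0]]]' 0.02 20
```

```text
clock: 1.6
tool_pos: [0.4535, -0.1599, 0.2386]
eef_rot: [0.994, 0.113, -0.0, -0.0]
contact_force: [1.6, 0.4, 0.2]
opening: 0.229
finger_force: 0.0
```

```bash
python3 -m jog '[[[0.014,-0.048,0,0,0,0],[0.014,-0.048,0,0,0,0],[0.014,-0.048,0,0,0,0],[0.014,-0.048,0,0,0,0],[0,0,0,0,0,-0.15],[0,0,0,0,0,0],[0,0,0,0,0,0]]]'
```

```text
clock: 2.48
tool_pos: [0.4651, 0.0371, 0.2386]
eef_rot: [0.983, 0.185, -0.0, 0.0]
contact_force: [-0.3, -0.1, -0.5]
opening: 0.226
finger_force: 0.0
```

```bash
cat > g.py <<'E'
from h import *
import sys
def to(x,y,yaw,z):
    st=get_state();T=R.from_quat(st["eef_rot"]);d=np.array([x,y,z])-st["tool_pos"]
    Y=T.apply([0,1,0]); w=(yaw-90-np.degrees(np.arctan2(Y[1],Y[0])))
    Zw=T.apply([0,0,1])
    print("t",st["clock"],"pos",st["tool_pos"].round(4),"shift",T.inv().apply(d).round(4),"az",-np.radians(w).round(3),"zaxis",Zw.round(3),"F",st["contact_force"].round(1),"open",st["opening"])
to(*map(float,sys.argv[1:]))
E
python3 g.py .465 .038 21.5 .06
```

```text
t 2.475 pos [0.4651 0.0371 0.2386] shift [ 0.0003 -0.0009  0.1786] az -0.004 zaxis [-0.001 -0.001 -1.   ] F [-0.3 -0.1 -0.5] open 0.22589876213325127
```

Positioning is accurate, so I'll descend to about 6 mm above the rib and then press down in small steps.

```bash
python3 -m jog '[[[0,0,0.045,0,0,0],[0,0,0.045,0,0,0],[0,0,0.045,0,0,0],[0,0,0.03,0,0,0],[0,0,0.019,0,0,0],[0,0,0,0,0,0],[0,0,0,0,0,0]]]'
```

```text
clock: 3.35
tool_pos: [0.4657, 0.0375, 0.0553]
eef_rot: [0.983, 0.186, 0.0, 0.0]
contact_force: [0.0, 0.8, -0.2]
opening: 0.227
finger_force: 0.0
```

```bash
python3 -m jog '[[[0,0,0.002,0,0,0],[0,0,0.002,0,0,0],[0,0,0.002,0,0,0],[0,0,0.001,0,0,0],[0,0,0,0,0,0],[0,0,0,0,0,0]]]'
```

```text
clock: 4.1
tool_pos: [0.4654, 0.0382, 0.0484]
eef_rot: [0.982, 0.187, 0.0, 0.0]
contact_force: [-0.7, 0.4, 9.9]
opening: 0.223
finger_force: 4.8
```

```bash
python3 -m jog '[[[0,0,0.0003,0,0,0.06],[0,0,0,0,0,0.06],[0,0,0,0,0,0.06],[0,0,0,0,0,0.065],[0,0.007,0,0,0,0],[0,0.008,0,0,0,0],[0,0.008,0,0,0,0],[0,0,0,0,0,0]]]'; python3 g.py .4818 -.0728 7.26 .0484
python3 - <<'E'
from h import *
snap("top","pics/t1.png"); snap("side","pics/s1.png")
a=cv2.imread("pics/t1.png")[140:250,250:450];b=cv2.imread("pics/s1.png")[150:250,230:430]
cv2.imwrite("pics/m1.png",np.vstack([cv2.resize(a,(545,300)),cv2.resize(b,(545,272))]))
E
```

```text
clock: 5.1
tool_pos: [0.4695, 0.0167, 0.0484]
eef_rot: [0.998, 0.066, 0.002, -0.001]
contact_force: [0.6, 2.2, 12.3]
opening: 0.224
finger_force: 5.9
t 5.1 pos [0.4695 0.0167 0.0484] shift [ 0.0004  0.0904 -0.0001] az 0.006 zaxis [ 0.003  0.002 -1.   ] F [ 0.6  2.2 12.3] open 0.22374939125597726
```

View pics/m1.png

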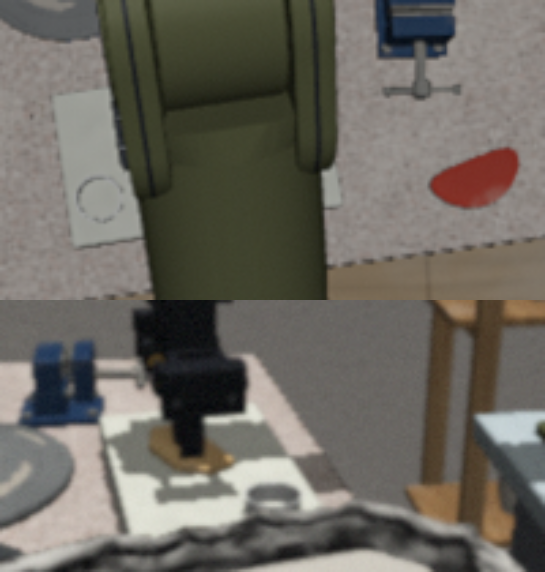

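The side view shows the rib flat under the fingertips at about (190,455) in the crop, roughly square to the bat. The arm hides it from above. The drag friction of 2.2 N is plausible. I'll continue to about 14 mm short, then lift and look.

```bash
python3 -m jog '[[[0,0.006,0,0,0,0.006],[0,0.01,0,0,0,0],[0,0.01,0,0,0,0],[0,0.01,0,0,0,0],[0,0.01,0,0,0,0],[0,0.01,0,0,0,0],[0,0.01,0,0,0,0],[0,0.01,0,0,0,0],[0,0,0,0,0,0],[0,0,0,0,0,0]]]'; python3 g.py .4818 -.0728 7.26 .0484
```

```text
clock: 6.45
tool_pos: [0.4789, -0.0593, 0.0484]
eef_rot: [0.998, 0.063, 0.001, -0.0]
contact_force: [0.5, 1.5, 10.7]
opening: 0.226
finger_force: 5.7
t 6.45 pos [ 0.4789 -0.0593  0.0484] shift [0.0011 0.0138 0.    ] az -0.001 zaxis [ 0.003  0.001 -1.   ] F [ 0.5  1.5 10.7] open 0.22570600121119538
```

```bash
python3 -m jog '[[[0,0,-0.004,0,0,0],[0,0,-0.03,0,0,0],[0,0,-0.06,0,0,0],[0,0,-0.06,0,0,0],[0,-0.06,0,0,0,0],[0,-0.06,0,0,0,0],[0,-0.06,0,0,0,0],[0,-0.06,0,0,0,0],[0,0,0,0,0,0]]]'
python3 - <<'E'
from h import *
s=snap("top","pics/t2.png"); import pickle; pickle.dump(s,open("t2.pkl","wb"))
P=px2w(s,measure(s),.048);c,wh,a=rect(P);print(c,wh,a)
cv2.imwrite("pics/c2.png",cv2.resize(s["frame"][150:240,255:445],None,fx=4,fy=4,interpolation=cv2.INTER_CUBIC)[:,:,::-1])
E
```

```text
clock: 7.58
tool_pos: [0.4465, 0.1843, 0.2014]
eef_rot: [0.998, 0.068, 0.0, -0.002]
contact_force: [0.0, -1.0, -1.0]
opening: 0.227
finger_force: 0.0
[ 0.48191397 -0.06905151] [ 55.07995987 107.1526947 ] 21.032676696777344
```

View pics/c2.png

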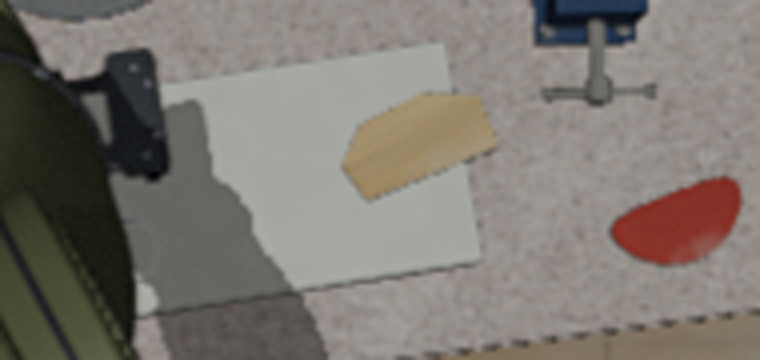

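The rib's centre followed the drag exactly, now (0.482,-0.069), but it did not turn and is still at 21°. Its right end at (495,150) is just past the bat edge. To square it I'll put the two spread fingers, as a bar parallel to the bat's y, against its straight near side and push in +x until both touch.

```bash
python3 g.py .4203 -.0766 7.26 .10
```

```text
t 7.625 pos [0.447  0.1804 0.2012] shift [-0.0598  0.2514  0.1012] az 0.004 zaxis [-0.001  0.    -1.   ] F [-0.4 -1.3  0.4] open 0.22679510576724676
```

```bash
python3 -m jog '[[[-0.012,0.05,0,0,0,0.004],[-0.012,0.05,0,0,0,0],[-0.012,0.05,0,0,0,0],[-0.012,0.05,0,0,0,0],[-0.012,0.051,0,0,0,0],[0,0,0.05,0,0,0],[0,0,0.05,0,0,0],[0,0,0,0,0,0],[0,0,0,0,0,0]]]' 0.05; python3 g.py .4203 -.0766 7.26 .0435
```

```text
clock: 8.75
tool_pos: [0.4188, -0.0792, 0.1026]
eef_rot: [0.998, 0.06, 0.0, 0.0]
contact_force: [-0.1, 0.7, -0.3]
opening: 0.567
finger_force: 0.0
t 8.75 pos [ 0.4188 -0.0792  0.1026] shift [ 0.0018 -0.0025  0.0591] az -0.007 zaxis [ 0.001 -0.001 -1.   ] F [-0.1  0.7 -0.3] open 0.5665913220793275
```

```bash
python3 -m jog '[[[0,-0.002,0.03,0,0,-0.007],[0,0,0.019,0,0,0],[0,0,0.007,0,0,0],[0,0,0.0025,0,0,0],[0,0,0,0,0,0]]]'; python3 g.py .458 -.0718 7.26 .0435
```

```text
clock: 9.38
tool_pos: [0.4244, -0.0779, 0.049]
eef_rot: [0.998, 0.064, -0.002, -0.0]
contact_force: [0.5, -0.2, 0.4]
opening: 0.566
finger_force: 0.0
t 9.375 pos [ 0.4244 -0.0779  0.049 ] shift [ 0.0341 -0.0017  0.0054] az 0.002 zaxis [-0.004  0.    -1.   ] F [ 0.5 -0.2  0.4] open 0.5662208477677858
```

```bash
python3 -m jog '[[[0.001,-0.001,0.003,0,0,0],[0.001,0,0.002,0,0,0],[0,0,0,0,0,0]]]'; python3 g.py .458 -.0718 7.26 .0435
```

```text
clock: 9.75
tool_pos: [0.4257, -0.0763, 0.0433]
eef_rot: [0.998, 0.064, -0.003, -0.0]
contact_force: [-0.2, 0.1, 0.3]
opening: 0.566
finger_force: 0.0
t 9.75 pos [ 0.4257 -0.0763  0.0433] shift [ 0.0326 -0.0004 -0.0004] az 0.001 zaxis [-0.005  0.001 -1.   ] F [-0.2  0.1  0.3] open 0.5662211611156143
```

Good height, no contact. Now I'll push along tool +x.

```bash
python3 -m jog '[[[0.004,0,0,0,0,0],[0.004,0,0,0,0,0],[0.004,0,0,0,0,0],[0.004,0,0,0,0,0],[0.004,0,0,0,0,0],[0.004,0,0,0,0,0],[0,0,0,0,0,0]]]'; python3 g.py .458 -.0718 7.26 .0435
```

```text
clock: 10.62
tool_pos: [0.4489, -0.0729, 0.0417]
eef_rot: [0.998, 0.064, -0.004, -0.001]
contact_force: [-0.3, 0.2, -0.2]
opening: 0.564
finger_force: 0.0
t 10.625 pos [ 0.4489 -0.0729  0.0417] shift [ 0.0092  0.0001 -0.0018] az 0.001 zaxis [-0.008  0.002 -1.   ] F [-0.3  0.2 -0.2] open 0.5641324922096688
```

```bash
python3 -m jog '[[[0.003,0,0,0,0,0],[0.003,0,0,0,0,0],[0.003,0,0,0,0,0],[0,0,0,0,0,0]]]'; python3 g.py .458 -.0718 7.26 .0435
python3 - <<'E'
from h import *
s=snap("side","pics/s3.png"); cv2.imwrite("pics/s3c.png",cv2.resize(s["frame"][150:250,230:370],None,fx=5,fy=5,interpolation=cv2.INTER_CUBIC)[:,:,::-1])
E
```

```text
clock: 11.12
tool_pos: [0.4578, -0.0717, 0.0417]
eef_rot: [0.998, 0.064, -0.004, -0.001]
contact_force: [-0.2, -0.5, -0.2]
opening: 0.565
finger_force: 0.0
t 11.125 pos [ 0.4578 -0.0717  0.0417] shift [ 0.0002  0.0001 -0.0018] az 0.001 zaxis [-0.008  0.002 -1.   ] F [-0.2 -0.5 -0.2] open 0.5649324111651354
```

View pics/s3c.png

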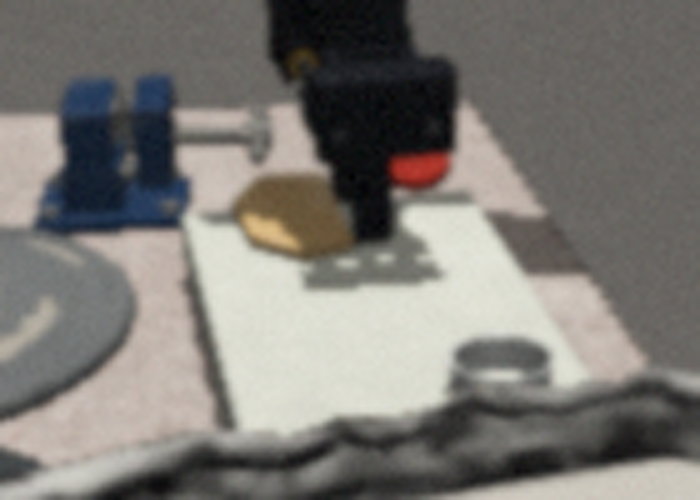

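The side view shows the rib flat, its straight side against the fingers at about (355,230) in the crop. I'll back off, rise, move left and measure from above.

```bash
python3 -m jog '[[[-0.006,0,0,0,0,0],[-0.003,0,-0.03,0,0,0],[0,0,-0.06,0,0,0],[0,0,-0.06,0,0,0],[0,-0.06,0,0,0,0],[0,-0.06,0,0,0,0],[0,-0.06,0,0,0,0],[0,-0.06,0,0,0,0],[0,0,0,0,0,0]]]' 0.02
cat > m.py <<'E'
from h import *
import sys
s=snap("top",f"pics/{sys.argv[1]}.png")
P=px2w(s,measure(s),.048);c,wh,a=rect(P);print(c,wh,a)
b=np.load("bat.npy");y=np.array([-np.sin(b[2]),np.cos(b[2])]);x=np.array([y[1],-y[0]])
d=c-b[:2];print("in bat",d@x,d@y,"overhang",-(d@y)+.0545-.14,"by outline",-((P[:,:2]-b[:2])@y).min()-.14)
cv2.imwrite(f"pics/{sys.argv[1]}c.png",cv2.resize(s["frame"][150:240,255:445],None,fx=4,fy=4,interpolation=cv2.INTER_CUBIC)[:,:,::-1])
E
python3 m.py t3
```

```text
clock: 12.3
tool_pos: [0.4178, 0.1708, 0.1928]
eef_rot: [0.998, 0.069, -0.003, -0.003]
contact_force: [-0.1, -0.6, -0.4]
opening: 0.226
finger_force: 0.0
[ 0.41438434 -0.11273404] [129.86885071 151.69165039] 35.957645416259766
in bat -0.058855989104218076 -0.14008735915392329 overhang 0.054587359153923265 by outline 0.0712220047087071
```

View pics/t3c.png

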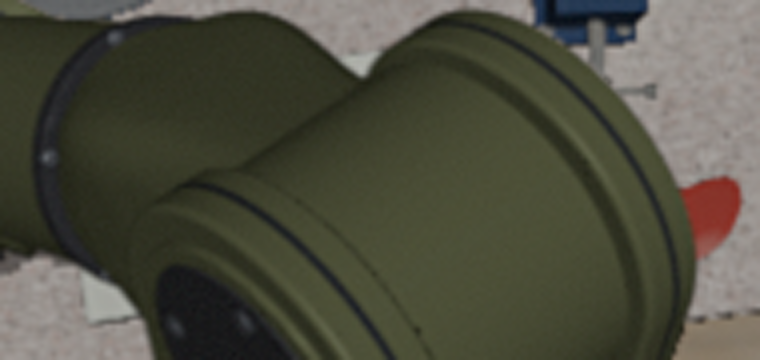

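The elbow covers the whole view. I'll move further out and left.

```bash
python3 -m jog '[[[0.04,-0.04,0,0,0,0],[0.04,-0.04,0,0,0,0],[0.04,-0.04,0,0,0,0],[0.02,-0.05,0,0,0,0],[0,-0.05,0,0,0,0],[0,0,0,0,0,0]]]'; python3 m.py t4;python3 -c "
from plant import *;print(get_state()['q'].round(2))"
```

```text
clock: 13.1
tool_pos: [0.5279, 0.404, 0.1912]
eef_rot: [0.998, 0.066, -0.005, -0.002]
contact_force: [0.4, -0.5, -0.3]
opening: 0.225
finger_force: 0.0
[ 0.49610861 -0.07343929] [ 54.54368591 107.50203705] 6.917086124420166
in bat 0.027177638739765097 -0.11143166367552686 overhang 0.02593166367552685 by outline 0.025154920342507048
[-0.42  0.85 -0.6   1.46  0.52  0.99 -2.58]
```

View pics/t4c.png

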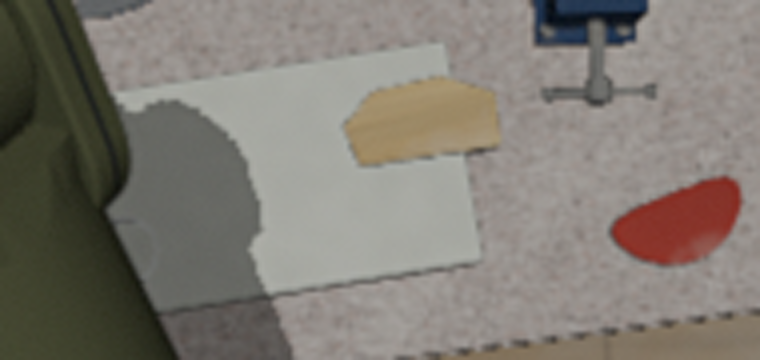

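The rib is now square (6.9° against the bat's 7.3°) with about 26 mm overhang, so it needs about 9 mm more. I'll press and drag again.

```bash
python3 g.py .4946 -.0615 7.26 .056
```

```text
t 13.15 pos [0.5293 0.4005 0.1909] shift [-0.0928  0.4538  0.1353] az 0.002 zaxis [-0.009 -0.    -1.   ] F [ 0.9  0.1 -0.1] open 0.22309406885160707
```

```bash
python3 -m jog '[[[-0.01,0.05,0,0,0,0],[-0.01,0.05,0,0,0,0],[-0.01,0.05,0,0,0,0],[-0.01,0.05,0,0,0,0],[-0.01,0.05,0,0,0,0],[-0.01,0.05,0,0,0,0],[-0.01,0.05,0,0,0,0],[-0.01,0.05,0,0,0,0],[-0.012,0.054,0,0,0,0],[0,0,0.05,0,0,0],[0,0,0.04,0,0,0],[0,0,0,0,0,0]]]'; python3 g.py .4946 -.0615 7.26 .056
```

```text
clock: 14.65
tool_pos: [0.4924, -0.064, 0.0996]
eef_rot: [0.998, 0.062, -0.008, -0.0]
contact_force: [0.8, -0.2, 0.2]
opening: 0.222
finger_force: 0.0
t 14.65 pos [ 0.4924 -0.064   0.0996] shift [ 0.0032 -0.0022  0.0435] az -0.002 zaxis [-0.015 -0.001 -1.   ] F [ 0.8 -0.2  0.2] open 0.22191073238158712
```

```bash
python3 -m jog '[[[0.002,-0.002,0.025,0,0.015,0],[0,0,0.016,0,0,0],[0,0,0.002,0,0,0],[0,0,0,0,0,0]]]'; python3 g.py .4946 -.0615 7.26 .0484
```

```text
clock: 15.15
tool_pos: [0.4979, -0.0592, 0.0596]
eef_rot: [0.998, 0.063, 0.004, -0.001]
contact_force: [-0.6, -0.7, 0.1]
opening: 0.23
finger_force: 0.0
t 15.15 pos [ 0.4979 -0.0592  0.0596] shift [-0.0037  0.0018  0.0112] az 0.0 zaxis [ 0.008  0.003 -1.   ] F [-0.6 -0.7  0.1] open 0.22981326628578097
```

```bash
python3 -m jog '[[[-0.003,0.002,0.007,0,0,0],[0,0,0.0025,0,0,0],[0,0,0.001,0,0,0],[0,0,0.001,0,0,0],[0,0,0.0005,0,0,0],[0,0,0,0,0,0]]]'; python3 g.py .4946 -.0615 7.26 .0484
```

```text
clock: 15.9
tool_pos: [0.4945, -0.0614, 0.0484]
eef_rot: [0.998, 0.064, 0.004, -0.0]
contact_force: [-4.6, -0.8, 22.9]
opening: 0.224
finger_force: 11.9
t 15.9 pos [ 0.4945 -0.0614  0.0484] shift [0.0001 0.0001 0.    ] az 0.001 zaxis [ 0.008  0.001 -1.   ] F [-4.6 -0.8 22.9] open 0.2236158567693343
```

```bash
python3 -m jog '[[[0,0,-0.0005,0,0,0],[0,0.003,0,0,0,0],[0,0.003,0,0,0,0],[0,0.003,0,0,0,0],[0,0,0,0,0,0],[0,0,0,0,0,0]]]'; python3 g.py .4958 -.0704 7.26 .0484
```

```text
clock: 16.65
tool_pos: [0.4965, -0.0655, 0.0485]
eef_rot: [0.998, 0.066, 0.005, -0.004]
contact_force: [-3.5, 7.4, 17.1]
opening: 0.223
finger_force: 8.4
t 16.65 pos [ 0.4965 -0.0655  0.0485] shift [-0.0013  0.0048  0.    ] az 0.005 zaxis [ 0.01   0.009 -1.   ] F [-3.5  7.4 17.1] open 0.22279438794890338
```

The fingers moved only 4 mm of the 9, with 7 N against +y. The gripper's body may be touching the vise, so I'll look.

Run:
```python
from h import *
st=get_state();print(st["moment"],st["contact_force"])
s=snap("side","pics/s5.png"); cv2.imwrite("pics/s5c.png",cv2.resize(s["frame"][130:240,230:370],None,fx=5,fy=5,interpolation=cv2.INTER_CUBIC)[:,:,::-1])
```

```text
[ 1.36123602  0.78767258 -0.02083373] [-3.51961671  7.42535387 17.09581086]
```

View pics/s5c.png

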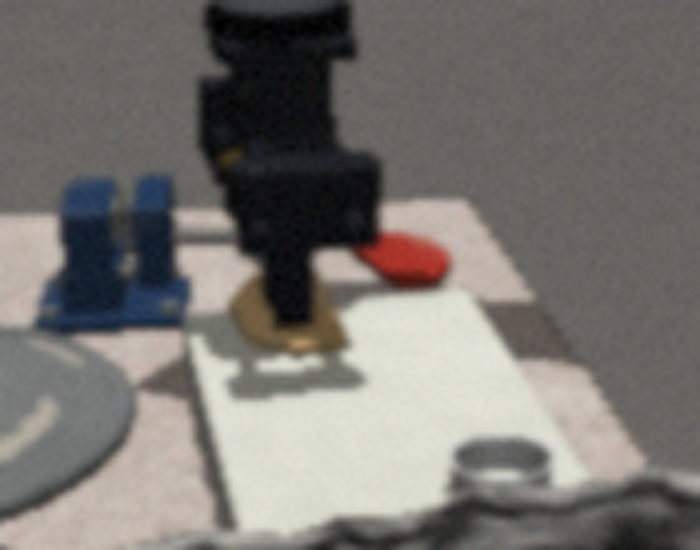

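The picture doesn't settle it. The moment/force ratio (~0.19 m) points to force at the tips rather than the body. I'll check the joints, then release and measure.

```bash
python3 -c "
from plant import *;print(get_state()['q'].round(3))"; python3 -m jog '[[[0,0,-0.004,0,0,0],[0,0,-0.03,0,0,0],[0,0,-0.06,0,0,0],[0,0,-0.05,0,0,0],[0.004,-0.06,0,0,0,0],[0.004,-0.06,0,0,0,0],[0.004,-0.06,0,0,0,0],[0.004,-0.06,0,0,0,0],[0.004,-0.06,0,0,0,0],[0.004,-0.06,0,0,0,0],[0.004,-0.06,0,0,0,0],[0,-0.04,0,0,0,0]]]'; python3 -c "
from plant import *;print(get_state()['q'].round(3))"; python3 m.py t6
```

```text
[ 0.27   0.883 -0.371  2.069  0.922  0.347 -2.3  ]
clock: 18.2
tool_pos: [0.4632, 0.3926, 0.1922]
eef_rot: [0.998, 0.065, 0.003, -0.002]
contact_force: [-0.4, 0.8, -1.0]
opening: 0.227
finger_force: 0.0
[-0.51   0.751 -0.482  1.668  0.447  0.826 -2.628]
[ 0.49857712 -0.07849802] [ 54.71358109 107.15686035] 7.32288122177124
in bat 0.028987298782837935 -0.11676170444900039 overhang 0.031261704449000366 by outline 0.030332137997852143
```

The rib's end is about 31–35 mm past the edge, its angle matches the bat's within 0.1°, and it sits 29 mm off the centre line. All of this is within limits and the arm is clear, so I'm handing in.

```bash
python3 -c "
from plant import *;print(finish_job())"
```

```text
the job is handed in; nothing more can be done
None
```

The job is handed in (no verdict was returned): by the last top-view measurement the rib's right-hand end is about 31–35 mm past the bat's right-hand edge and square to it within about 0.1°; I did not re-measure the ring cutter, stamp and kidney, but no move was aimed near them.

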